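# Wedge a tube rack tight in its shaker cradle

### The job

The blue tube rack sits loose in the shaker cradle. Take the orange wedge out of its parking block, start it upright, thin end down and flat side to the rack, in the slot between the end of the rack and the sloping cheek, and tap or press it down gently, feeling the resistance, until it locks the rack tight against the far stop; do not overdrive it, or the rack cracks. Let go and leave the rack sitting flat, and do not disturb the timer or the red-capped vial.

Things in the scene. Friction and masses are not known exactly. Their poses are not given: they have to be found in the camera images.
- wedge: Orange wedge, 90 g, 100 mm tall, upright in its block. Origin: middle of the thin lower edge (tip), z up, x along its width. Blade z 0 to 62 mm, x -18 to 18; flat face y = -2; sloping face from y = 2 at the tip to 15 at z = 62 (1 in 5). Head above: x -15 to 15, y -5 to 11, z 62 to 100 mm; grasp it across x (30 mm).
- wedge_head (a point): Centre of the flat top of the wedge's head, at (0, 3, 100) mm in the wedge frame: the place to tap or press down. Two or three slow presses of 12 to 18 N lock it (clamping force over 10 N); it sinks only about 1 mm during them. Far harder presses, or levering it sideways, overload the rack (35 N).
- holder: Grey parking block, fixed, foot 80 x 64 mm, 38 mm tall; the floor of its tapered pocket is 8 mm above the table. Origin: at table height under the middle of the pocket, where the wedge's tip stands; at the start the wedge's axes are parallel to the block's. The wedge lifts straight up out of it (0.3 mm play).
- cradle: Fixed aluminium plate 100 x 236 x 10 mm (y -100 to 136), origin in its underside, z up. The rack stands on it (z = 10), long axis along y, between side rails, 1.5 mm play each side. Grey end stop: face at y = -69, top z = 60. Cheek at the +y end: 64 mm wide in x, top z = 70, steel face leaning away from the rack at 1 in 5, to match the wedge. Wedge axes go parallel to the cradle's (x to x).
- slot (a point): Nominal middle of the slot's mouth, (0, 76, 70) mm in the cradle frame; a tip on this line clears rack and cheek. The cheek was clamped by hand and its place varies by 3 mm from run to run, unmeasured: the mouth is 10 to 13 mm wide with the rack at its stop, narrowing downward; the wedge first jams with its tip 10 to 30 mm above the plate's top and sinks about 1 mm more until tight.
- rack: Blue plastic tube rack with coloured caps, loose, about 350 g, 69 mm (x) x 138 mm (y) x 85 mm to the caps; end plates 62 mm high and 68 mm wide. Origin: centre of its underside. It starts in the cradle with up to 1 mm of play to the stop. Between it and the parking block stand a centrifuge with its lid open and a bottle: carry the wedge with its tip over 250 mm high.
- timer: White bench timer, 60 x 62 x 28 mm, loose bystander; origin at the centre of its underside.
- vial_red: Small vial with a red cap, 21 mm across, 50 mm tall, standing loose, bystander; origin at the centre of its underside.
Things that resemble listed ones, but are neither listed nor needed, are in the scene too. What is shaped like the holder but green or yellow is not meant.

How it is judged:
By the outcome, as a careful person would: the job done as asked, in the order asked, and still so for the second after the job is handed in, with the robot touching nothing.
It also fails if it takes over 53 s, if anything falls off the work surface, if the arm or the gripper's body presses on something with over 40 N, if the wrist force passes 120 N, or if a joint passes its speed limit or range.

### The arm

A 6-joint arm with a two-finger parallel gripper is mounted at the origin on the work surface; the furniture and walls round the work are solid. World frame = base frame: x ahead of the robot, y to its left, z up, the work surface at z = 0. Lengths are in m, angles in degrees, forces in N, time in s.
With the tool pointing down it reaches from about 0.325 to 0.85 m from the base axis. Payload 4.4 kg.
Tool frame: the origin (TCP) lies between the finger pads; the fingertips stand 17 mm ahead of it and the grasp point (between the pads) lies 2 mm behind it (env.finger_overhang is the z of the fingertips in the tool frame, in m); z points along the fingers, y is the line along which they close (so a half turn about z gives the same grasp; the last joint's range is limited). The gripper opens to 94 mm and grips with 3 to 60 N. Pads are 16 mm wide; open, the fingers measure 119 mm over their backs; the gripper's body (75 mm by 177 mm) begins 78 mm behind the grasp point.
Start: joints at [-81.675, 11.837, 88.321, -0, 79.842, -8.623], TCP at [0.168, -0.55, 0.185] pointing down, gripper open.
Joint ranges: [-156.59, 156.59], [-49.26, 127.26], [12.9, 141.05], [-63.56, 243.56], [4.71, 150.69], [-161.64, 161.64]. Speed limits (degrees/s): [159.86, 159.86, 180, 180, 180, 180].

### API

Orientations are given as [roll, pitch, yaw] about the fixed x, y, z axes, in that order (R = Rz(yaw) Ry(pitch) Rx(roll)).
In Python, from plant import env gives the robot as it stands.
- The arm moves only by the tool arm_command, never from a script. Its argument "steps" is text: rows parted by semicolons, each of 5 numbers parted by spaces: the shift along the tool's x, y, z in mm, then the turn about the tool's z in rad, then the finger opening in mm, from 0 to 94. A call has exactly 5 rows; each row shifts and turns the commanded pose from where the row before left it, along the tool's axes as they then stand; what a row does not reach is not made up. A row lasts 1/12 s, in which the tool goes at most 41.7 mm and 7.16 degrees, less where a joint would pass 70% of its speed; a pose out of reach is approached as far as the arm can. A call with a gripper value outside its range is refused whole. The fingers move at their own pace and stop on an object; "grip_force" is the grip in N (left out, the last holds). Time passes only in rows, so rows that do not move let the fingers close, or fill a call up. It gives the time, the measured TCP pose, the force, the opening and the grip force at its end, in the units of the state.
- env.observe(): the state, without advancing time (a new reading comes with each control period).
- env.grab_frame(name): name is "scene" or "top" or "wrist"; returns a dict with "color" (480x640x3 uint8, red, green, blue), "depth" (480x640 float32, m along the optical axis (not along the pixel's ray), 0 where there is no reading), "fx", "fy", "cx", "cy" (pixels), "D" ([k1, k2, p1, p2, k3] as OpenCV has them; the pictures are not rectified), "origin" and "orientation" of the camera in the world. Camera axes: x right, y up, looking along -z (the intrinsics and any distortion apply to the point x, -y, -z); pixel columns grow to the right and rows downward; lengths in m; the calibration is good to about 2 mm. A picture is of the moment at which its call begins.
- env.sign_off(): hands the job in; it is judged then, once.
The state is a dict: "clock": time; "joint_pos": joint angles; "joint_vel": joint speeds; "tau": joint torques, N m; "eef_pos": TCP position; "ee_rot": TCP orientation; "ft_force": force on the tool from outside, world axes, zero at the start; "moment": the same for the moment, N m; "grip_width": finger opening in m; "finger_force": force on a finger pad.
Only numpy, scipy, OpenCV 4.12 (cv2) and the standard library are available. Lean on these libraries where they do the work, as an engineer would, in place of code of your own. Each camera call takes 0.05 s, during which the arm holds its last target. There are 200 camera calls.

## Working session

There is one attempt and no reset: what is moved stays moved. The work goes in short steps, Python scripts to look and compute and a tool call to move; the robot and the scene stay as the last step left them, time stands still between calls to the robot, and variables do not carry over. Pictures are saved under pics/ and viewed, at most 10 in all, crops included, and the job is handed in when it is done.

Besides the shell and the picture viewer there is one more tool, called after ">>>" as name(argument=value, ...) on one line, values as JSON. arm_command: Moves the arm, as the interface text tells. Its arguments: {"type":"object","properties":{"steps":{"type":"string"},"grip_force":{"type":"number"}},"required":["steps"]}

```bash
mkdir -p pics; cat > h.py <<'E'
import numpy as np, cv2
from plant import env
def grab(n,save=None):
    f=env.grab_frame(n)
    if save: cv2.imwrite('pics/'+save,f['color'][:,:,::-1])
    np.savez('/tmp/'+n+'.npz',**{k:np.array(f[k]) for k in f})
    return f
def rot(o):
    o=np.array(o,float)
    if o.shape==(3,3): return o
    from scipy.spatial.transform import Rotation as R
    if o.size==3: return R.from_euler('xyz',o,degrees=True).as_matrix()
    return R.from_quat(o).as_matrix()
def cloud(f):
    K=np.array([[f['fx'],0,f['cx']],[0,f['fy'],f['cy']],[0,0,1.]],float)
    v,u=np.mgrid[0:480,0:640]
    p=cv2.undistortPoints(np.stack([u.ravel(),v.ravel()],1).astype(np.float64)[:,None],K,np.array(f['D'],float))[:,0]
    d=np.array(f['depth']).ravel()
    P=np.stack([p[:,0]*d,-p[:,1]*d,-d],1)@rot(f['orientation']).T+np.array(f['origin'])
    P[d==0]=np.nan
    return P.reshape(480,640,3)
E
python3 - <<'E'
from h import *
print(env.observe())
for n in ('scene','top'):
    f=grab(n,n+'0.png'); print(n,f['origin'],f['orientation'],f['fx'],f['D'])
E
```

```text
{'clock': 0.0, 'joint_pos': array([-8.16750389e+01,  1.18833220e+01,  8.84037648e+01, -6.69630219e-04,
        7.98419270e+01, -8.62226470e+00]), 'joint_vel': array([ 0.05822525, -0.02389907, -0.10141891, -0.06997582,  0.01141773,
       -0.01201012]), 'tau': array([ 8.96257861e-04, -3.70869935e+01, -2.81418926e+01,  6.96067675e-02,
        3.60740209e-02, -1.86077541e-04]), 'eef_pos': array([ 0.16747486, -0.54918023,  0.18360863]), 'ee_rot': array([-1.79872345e+02, -1.86902611e-02,  1.69473239e+01]), 'ft_force': array([-0.20316709, -0.55369056, -1.00897616]), 'moment': array([-0.02437202,  0.01266837, -0.02020668]), 'finger_force': 0.0, 'grip_width': 0.09389430848380954}
scene [-0.02823235  0.76045178  1.0115065 ] [  45.93634543   -0.27647437 -150.71681964] 576.327387021261 [-0.00816025  0.          0.          0.          0.        ]
top [ 0.32910704 -0.08873207  1.25800779] [  5.0811449    1.11870494 -89.46973713] 458.9191475661813 [-0.11864792  0.          0.          0.          0.        ]
```

View pics/scene0.png

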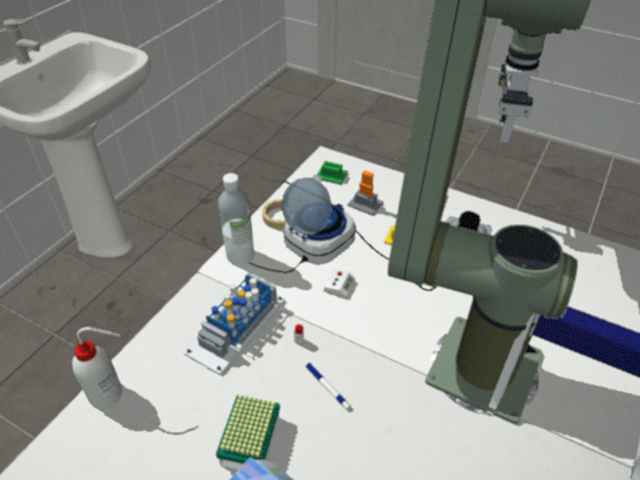

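View pics/top0.png

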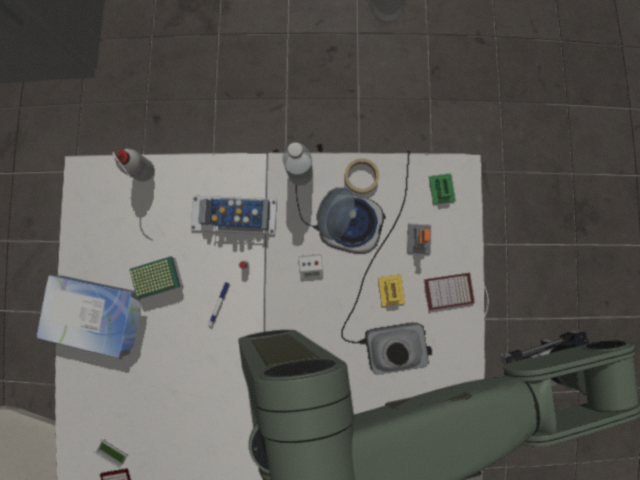

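The top picture shows the wedge at about (423,234) in its grey block. The cradle spans (192–276, 196–236), with the cheek at the left end near (203,212), so cradle +y ≈ world +y. The bottle is at (296,160), the centrifuge at (350,220), the timer at (311,266) and the vial at (243,266).

```bash
python3 - <<'E'
from h import *
for n in ('top','scene'):
    f=dict(np.load('/tmp/'+n+'.npz')); P=cloud(f); c=f['color'].astype(int)
    R,G,B=c[...,0],c[...,1],c[...,2]
    z=P[...,2]
    def rep(name,m):
        Q=P[m&np.isfinite(z)]
        if len(Q)<5: print(n,name,len(Q));return
        q=Q[:,:2].astype(np.float32); r=cv2.minAreaRect(q)
        print(n,name,len(Q),'min',Q.min(0).round(3),'max',Q.max(0).round(3),'rect',np.round(r[0],4),np.round(r[1],4),round(r[2],1))
    wx=(P[...,1]<-0.15)&(P[...,1]>-0.45)&(P[...,0]>0.3)
    ora=(R>150)&(R-B>90)&(G<0.6*R)&wx
    rep('orange',ora); rep('orange top',ora&(z>0.095))
    if ora.any():
        m=np.nanmedian(P[ora],0); near=(np.hypot(P[...,0]-m[0],P[...,1]-m[1])<0.07)
        rep('holder top',near&(z>0.03)&(z<0.043)); rep('holder foot',near&(z>0.005)&(z<0.043))
    cr=(P[...,1]>0)&(P[...,1]<0.35)&(P[...,0]>0.4)&(P[...,0]<0.72)
    blue=(B-R>50)&cr&(z>0.03)&(z<0.1)
    rep('rack',blue)
    if n=='top':
        reg=np.zeros_like(cr); reg[180:250,180:285]=1
        reg&=cr
        rep('plate',reg&(z>0.006)&(z<0.03)); rep('cheek z~70',reg&(z>.062)&(z<.076)&(B-R<30)); rep('all>6mm',reg&(z>.006))
        rep('stop',reg&(z>.054)&(z<.064))
E
python3 - <<'E'
import cv2
t=cv2.imread('pics/top0.png'); a=cv2.resize(t[185:250,180:290],None,fx=7,fy=7,interpolation=2)[:300]
s=cv2.imread('pics/scene0.png'); b=cv2.resize(s[265:380,175:290],None,fx=5,fy=5)
cv2.imwrite('pics/crop1.png',cv2.resize(t[185:250,180:290],None,fx=7,fy=7,interpolation=2))
E
```

```text
top orange 36 min [ 0.433 -0.352  0.103] max [ 0.456 -0.343  0.113] rect [ 0.4444 -0.3475] [0.0084 0.0231] 88.4
top orange top 36 min [ 0.433 -0.352  0.103] max [ 0.456 -0.343  0.113] rect [ 0.4444 -0.3475] [0.0084 0.0231] 88.4
top holder top 115 min [ 0.418 -0.366  0.03 ] max [ 0.472 -0.332  0.042] rect [ 0.4449 -0.3488] [0.0311 0.056 ] 86.0
top holder foot 465 min [ 0.39  -0.408  0.005] max [ 0.506 -0.297  0.042] rect [ 0.4455 -0.3556] [0.1114 0.0956] 19.6
top rack 91 min [0.479 0.084 0.032] max [0.537 0.202 0.097] rect [0.5078 0.1426] [0.0559 0.1177] 2.1
top plate 1211 min [0.447 0.021 0.006] max [0.587 0.294 0.03 ] rect [0.5167 0.1579] [0.2738 0.1392] 89.5
top cheek z~70 241 min [0.468 0.063 0.062] max [0.543 0.235 0.075] rect [0.5084 0.1499] [0.1705 0.0716] 86.8
top all>6mm 2832 min [0.447 0.021 0.006] max [0.587 0.294 0.102] rect [0.5167 0.1579] [0.2738 0.1392] 89.5
top stop 633 min [0.464 0.063 0.054] max [0.544 0.242 0.064] rect [0.5079 0.1525] [0.179  0.0802] 87.1
scene orange 84 min [ 0.428 -0.348  0.066] max [ 0.46  -0.331  0.113] rect [ 0.4441 -0.3395] [0.0318 0.0166] 4.5
scene orange top 37 min [ 0.43  -0.348  0.1  ] max [ 0.454 -0.336  0.113] rect [ 0.4422 -0.3402] [0.0211 0.0131] 23.3
scene holder top 138 min [ 0.415 -0.366  0.03 ] max [ 0.472 -0.33   0.043] rect [ 0.4435 -0.3477] [0.0562 0.0355] 0.1
scene holder foot 519 min [ 0.383 -0.391  0.005] max [ 0.511 -0.288  0.043] rect [ 0.4407 -0.3362] [0.1301 0.095 ] 13.0
scene rack 878 min [0.469 0.077 0.03 ] max [0.543 0.22  0.099] rect [0.5065 0.1473] [0.1432 0.0701] 87.0
```

View pics/crop1.png

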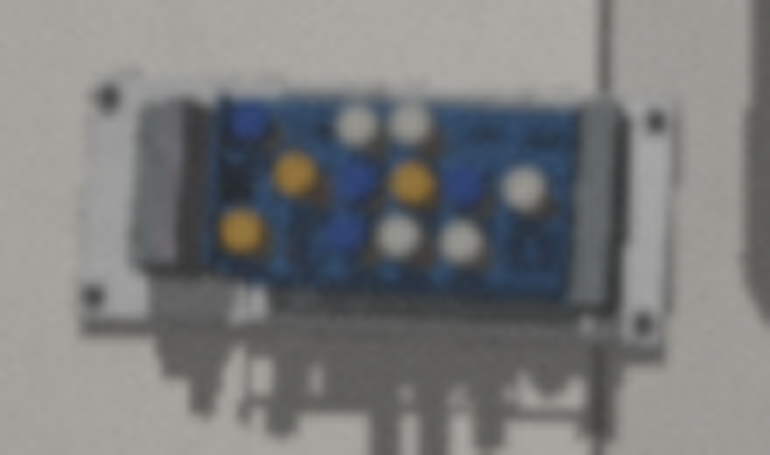

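The crop shows the rack running left-right, with the cheek at the left (140–205) and the stop at the right (575–625), at a yaw of about −3°. Moving above the wedge.

>>> arm_command(steps="0 0 -12 -0.122 94; 0 0 -12 -0.122 94; 0 0 -12 -0.122 94; 0 0 -12 -0.122 94; 0 0 -12 -0.122 94")

```text
clock: 0.52
eef_pos: [0.1676, -0.5495, 0.2446]
ee_rot: [-179.9, -0.1, 52.2]
ft_force: [0.2, -0.5, -0.3]
grip_width: 0.0941
finger_force: 0.0
```

>>> arm_command(steps="0 0 -12 -0.122 94; 0 0 -12 -0.122 94; 0 0 -12 -0.122 94; 0 0 -12 -0.122 94; 0 0 -12 -0.122 94")

```text
clock: 0.93
eef_pos: [0.1675, -0.5496, 0.3046]
ee_rot: [-180.0, -0.1, 87.2]
ft_force: [1.0, -0.5, -0.0]
grip_width: 0.0942
finger_force: 0.0
```

>>> arm_command(steps="21.5 26.6 0 0 94; 21.5 26.6 0 0 94; 21.5 26.6 0 0 94; 21.5 26.6 0 0 94; 21.5 26.6 0 0 94")

```text
clock: 1.35
eef_pos: [0.3072, -0.4487, 0.3042]
ee_rot: [-180.0, -0.1, 86.8]
ft_force: [1.4, -0.9, 0.3]
grip_width: 0.094
finger_force: 0.0
```

>>> arm_command(steps="21.5 26.6 0 0 94; 21.5 26.6 0 0 94; 21.5 26.6 0 0 94; 21.5 26.6 0 0 94; 21.5 26.6 0 0 94")

```text
clock: 1.77
eef_pos: [0.446, -0.3485, 0.3042]
ee_rot: [-180.0, -0.0, 86.9]
ft_force: [0.1, -0.3, 0.5]
grip_width: 0.0938
finger_force: 0.0
```

>>> arm_command(steps="0 0 0 0 94; 0 0 0 0 94; 0 0 0 0 94; 0 0 0 0 94; 0 0 0 0 94")

```text
clock: 2.18
eef_pos: [0.444, -0.3509, 0.3046]
ee_rot: [-180.0, -0.0, 86.7]
ft_force: [-0.5, 0.6, -0.3]
grip_width: 0.094
finger_force: 0.0
```

```bash
python3 - <<'E'
from h import *
f=grab('wrist','w1.png'); print(f['origin'],f['orientation'],f['fx'])
print(env.observe())
E
```

```text
[ 0.44881454 -0.28321374  0.50442547] [-13.57319833   0.02236862  -3.16929442] 342.86869668113263
{'clock': 2.2333, 'joint_pos': array([-4.70701626e+01,  7.00391609e+00,  7.99139691e+01, -9.16411897e-03,
        9.30946119e+01, -4.38007809e+01]), 'joint_vel': array([ 0.05573398, -0.06748817, -0.09476924,  0.13794892, -0.01076301,
        0.04017683]), 'tau': array([ 1.91717749e-01, -3.50930142e+01, -2.98094881e+01,  5.19044674e-02,
        6.56473381e-02, -1.72431301e-03]), 'eef_pos': array([ 0.4440394 , -0.35087001,  0.30466789]), 'ee_rot': array([-1.79984647e+02, -2.04517481e-03,  8.67301243e+01]), 'ft_force': array([-0.01609924,  0.0238662 , -0.01421914]), 'moment': array([-0.03158399, -0.07913401,  0.02264184]), 'finger_force': 0.0, 'grip_width': 0.09368767999849571}
```

View pics/w1.png

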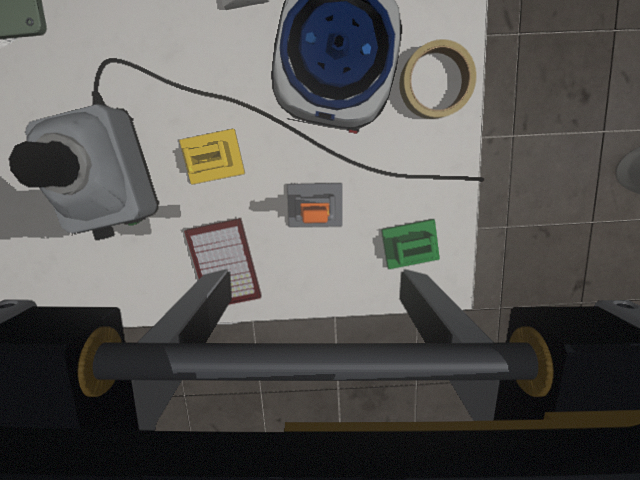

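The wrist picture shows the wedge head at about (315,212) in the grey block (285–342, 183–227), nearly aligned with the tool. Measuring it.

```bash
python3 - <<'E'
from h import *
f=dict(np.load('/tmp/wrist.npz')); P=cloud(f); c=f['color'].astype(int)
R,G,B=c[...,0],c[...,1],c[...,2]; z=P[...,2]
w=np.zeros(z.shape,bool); w[170:240,270:360]=1
def rep(n,m):
    Q=P[m&w&np.isfinite(z)].astype(np.float32)
    r=cv2.minAreaRect(Q[:,:2]); print(n,len(Q),Q.min(0).round(4),Q.max(0).round(4),'med',np.median(Q,0).round(4),'rect',np.round(r[0],4),np.round(r[1],4),round(r[2],1))
o=(R-B>70)&(G<0.75*R)
rep('orange',o); rep('otop',o&(z>.1)); rep('oblade',o&(z<.085)); rep('htop',(~o)&(z>.032)&(z<.045)); rep('foot',(z>.005)&(z<.045)&~o)
np.set_printoptions(linewidth=200)
print((z[180:230,315]*1000).round(0)); print((P[180:230,315,1]*1000).round(0)); print(o[180:230,315].astype(int))
cv2.imwrite('pics/w1c.png',cv2.resize(c[170:240,270:360,::-1].astype(np.uint8),None,fx=8,fy=8,interpolation=2))
E
```

```text
Traceback (most recent call last):
cv2.error: OpenCV(4.12.0) /io/opencv/modules/imgproc/src/convhull.cpp:143: error: (-215:Assertion failed) total >= 0 && (depth == CV_32F || depth == CV_32S) in function 'convexHull'
```

```bash
python3 - <<'E'
from h import *
f=dict(np.load('/tmp/wrist.npz')); P=cloud(f); c=f['color'].astype(int)
R,G,B=c[...,0],c[...,1],c[...,2]; z=P[...,2]
w=np.zeros(z.shape,bool); w[170:240,270:360]=1
def rep(n,m):
    Q=P[m&w&np.isfinite(z)].astype(np.float32)
    if len(Q)<3: print(n,len(Q)); return
    r=cv2.minAreaRect(np.ascontiguousarray(Q[:,:2])); print(n,len(Q),Q.min(0).round(4),Q.max(0).round(4),'med',np.median(Q,0).round(4),'rect',np.round(r[0],4),np.round(r[1],4),round(r[2],1))
o=(R-B>70)&(G<0.75*R)
rep('orange',o); rep('otop',o&(z>.1)); rep('oblade',o&(z<.085)); rep('htop',(~o)&(z>.032)&(z<.045)); rep('foot',(z>.005)&(z<.045)&~o)
np.set_printoptions(linewidth=200)
print((z[180:230,315]*1000).round(0)); print((P[180:230,315,1]*1000).round(0)); print(o[180:230,315].astype(int))
cv2.imwrite('pics/w1c.png',cv2.resize(c[170:240,270:360,::-1].astype(np.uint8),None,fx=8,fy=8,interpolation=2))
E
```

```text
orange 413 [ 0.4276 -0.3547  0.0342] [ 0.4618 -0.3367  0.1097] med [ 0.4451 -0.3449  0.107 ] rect [ 0.4446 -0.3458] [0.0178 0.0343] 89.2
otop 302 [ 0.4307 -0.3547  0.1041] [ 0.4594 -0.3403  0.1097] med [ 0.4448 -0.3472  0.1074] rect [ 0.445  -0.3477] [0.0142 0.0283] 87.8
oblade 109 [ 0.4276 -0.3526  0.0342] [ 0.4618 -0.3367  0.0844] med [ 0.4467 -0.3393  0.0738] rect [ 0.4464 -0.3397] [0.0142 0.0366] 69.9
htop 402 [ 0.4175 -0.3663  0.0322] [ 0.4724 -0.3316  0.0391] med [ 0.4456 -0.3423  0.0364] rect [ 0.4449 -0.3492] [0.0336 0.055 ] 88.3
foot 1833 [ 0.4044 -0.381   0.005 ] [ 0.4853 -0.3154  0.0391] med [ 0.4459 -0.3382  0.0082] rect [ 0.4446 -0.3487] [0.0643 0.0793] 87.9
[  1.   1.  -2.  -1.   8.   8.   8.   9.   9.   8.   7.   8.   8.   9.   9.   7.   6.   7.   7.  36.  34.  36.  38.  36.  74.  74.  75.  79.  89. 100. 105. 106. 107. 107. 107. 108. 108. 109. 108.
 107. 107. 108. 109. 105.   7.   8.   7.   6.   1.  -1.]
[-312. -314. -315. -317. -318. -319. -320. -322. -323. -325. -326. -327. -329. -330. -332. -333. -335. -336. -338. -336. -337. -339. -340. -341. -338. -339. -340. -341. -341. -340. -341. -342. -343.
 -344. -345. -346. -347. -349. -350. -351. -353. -353. -355. -356. -376. -377. -379. -380. -383. -385.]
[0 0 0 0 0 0 0 0 0 0 0 0 0 0 0 0 0 0 0 0 0 0 0 1 1 1 0 0 0 0 1 1 1 1 1 1 1 1 1 1 1 1 0 0 0 0 0 0 0 0]
```

View pics/w1c.png

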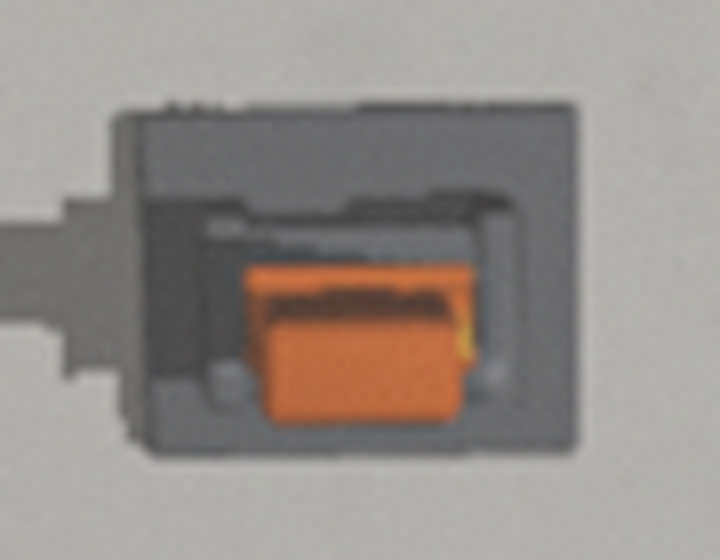

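The ledge of the blade shows on the upper (+y) side of the head, so the wedge's +y is world +y and no flip is needed. Head centre is ≈ (0.4448, −0.3478), yaw ≈ −2°. Descending and gripping.

>>> arm_command(steps="3 0.7 20 -0.022 94; 0 0 35 0 94; 0 0 35 0 94; 0 0 35 0 94; 0 0 30 0 94", grip_force=25)

```text
clock: 2.65
eef_pos: [0.4445, -0.3472, 0.1476]
ee_rot: [-180.0, -0.0, 88.0]
ft_force: [-0.8, 0.1, 0.0]
grip_width: 0.0943
finger_force: 0.0
```

>>> arm_command(steps="0 0 20 0 94; 0 0 15 0 94; 0 0 13 0 94; 0 0 10 0 94; 0 0 0 0 60")

```text
clock: 3.07
eef_pos: [0.4439, -0.3462, 0.0893]
ee_rot: [-179.8, -0.2, 88.0]
ft_force: [-0.4, -0.1, -0.4]
grip_width: 0.0905
finger_force: 0.0
```

```bash
python3 - <<'E'
from h import *
s=env.observe(); print(s['eef_pos'],s['ee_rot'],s['ft_force'],s['grip_width'])
f=grab('wrist','w2.png')
E
```

```text
[ 0.44393078 -0.34621951  0.08930067] [-179.80405812   -0.1867898    88.02986166] [-0.43714521 -0.11104406 -0.43380979] 0.09045575924832706
```

View pics/w2.png

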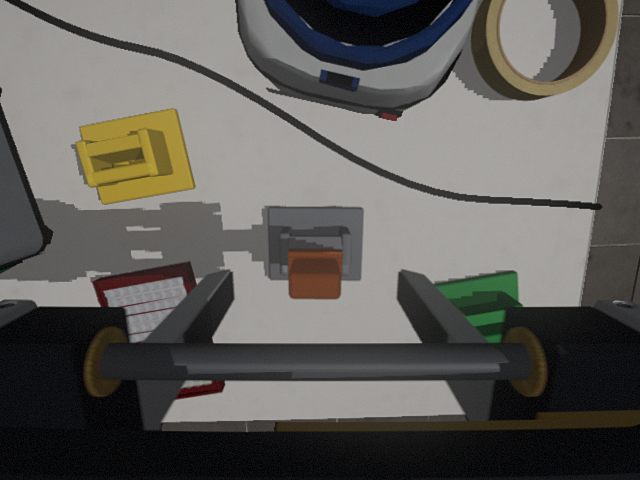

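The head, at (315,275), sits centred between the fingertips (232 and 400). Closing, then lifting.

>>> arm_command(steps="0 0 -1.5 0 40; 0 0 0 0 30; 0 0 0 0 20; 0 0 0 0 20; 0 0 0 0 20", grip_force=30)

```text
clock: 3.53
eef_pos: [0.4463, -0.3474, 0.094]
ee_rot: [179.9, 0.1, 88.1]
ft_force: [-0.3, -0.8, 0.6]
grip_width: 0.0533
finger_force: 0.0
```

>>> arm_command(steps="0 0 0 0 20; 0 0 0 0 20; 0 0 0 0 20; 0 0 0 0 20; 0 0 0 0 20")

```text
clock: 3.95
eef_pos: [0.4458, -0.347, 0.0932]
ee_rot: [-180.0, -0.0, 88.1]
ft_force: [0.2, 0.3, 0.1]
grip_width: 0.0211
finger_force: 0.0
```

```bash
python3 - <<'E'
from h import *
s=env.observe(); print(s['eef_pos'],s['ee_rot'],s['ft_force'],s['grip_width'],s['finger_force'],s['moment'])
# cradle fit from top cloud (arm was away)
f=dict(np.load('/tmp/scene.npz')); P=cloud(f)
c=f['color'].astype(int); 
g=dict(np.load('/tmp/top.npz')); PT=cloud(g)
for n,Q in (('top',PT),('scene',P)):
    m=(Q[...,0]>.42)&(Q[...,0]<.6)&(Q[...,1]>.0)&(Q[...,1]<.32)
    q=Q[m]
    # profile along y near centreline
    for lo,hi in ((.485,.5),(.5,.515),(.515,.53)):
        s=q[(q[:,0]>lo)&(q[:,0]<hi)]; s=s[(s[:,1]>.19)|(s[:,1]<.08)]; b=np.round(s[:,1]/.004).astype(int)
        print(n,lo,[(k*4,int(np.median(s[b==k,2])*1000)) for k in np.unique(b)])
E
```

```text
[ 0.44584931 -0.34696065  0.09316787] [-1.79992637e+02 -7.07200449e-03  8.81116844e+01] [0.19706611 0.33089108 0.0938404 ] 0.021074992954834147 0.0 [ 0.01226853 -0.10942708 -0.02323746]
top 0.485 [(np.int64(0), -2), (np.int64(4), 0), (np.int64(8), 0), (np.int64(12), 1), (np.int64(16), -1), (np.int64(20), -1), (np.int64(24), -1), (np.int64(28), -2), (np.int64(32), -1), (np.int64(36), 0), (np.int64(40), 0), (np.int64(44), 0), (np.int64(48), 7), (np.int64(52), 8), (np.int64(56), 8), (np.int64(60), 9), (np.int64(64), 29), (np.int64(68), 59), (np.int64(72), 59), (np.int64(76), 58), (np.int64(80), 68), (np.int64(192), 63), (np.int64(196), 79), (np.int64(200), 82), (np.int64(204), 83), (np.int64(212), 60), (np.int64(216), 66), (np.int64(224), 57), (np.int64(228), 66), (np.int64(232), 68), (np.int64(236), 68), (np.int64(240), 51), (np.int64(244), 49), (np.int64(248), 50), (np.int64(252), 38), (np.int64(264), 8), (np.int64(268), 9), (np.int64(272), 7), (np.int64(276), 10), (np.int64(280), 9), (np.int64(284), 7), (np.int64(288), 0), (np.int64(292), -2), (np.int64(296), -1), (np.int64(300), 0),
[... 4127 characters left out ...]
, (np.int64(68), 61), (np.int64(76), 70), (np.int64(80), 68), (np.int64(192), 59), (np.int64(196), 65), (np.int64(200), 74), (np.int64(204), 70), (np.int64(212), 69), (np.int64(216), 61), (np.int64(224), 63), (np.int64(228), 68), (np.int64(232), 66), (np.int64(236), 59), (np.int64(240), 51), (np.int64(244), 53), (np.int64(248), 47), (np.int64(252), 31), (np.int64(256), 11), (np.int64(260), 10), (np.int64(264), 9), (np.int64(268), 10), (np.int64(272), 9), (np.int64(276), 10), (np.int64(280), 7), (np.int64(284), 0), (np.int64(288), 0), (np.int64(292), 0), (np.int64(296), 0), (np.int64(300), 0), (np.int64(304), 1), (np.int64(308), -1), (np.int64(312), 1), (np.int64(316), 0), (np.int64(320), 0)]
```

The opening is 21 mm with no pad force, so the grasp looks missed. Looking.

```bash
python3 - <<'E'
from h import *
a=env.grab_frame('scene')['color']; f=grab('wrist'); b=f['color']
cv2.imwrite('pics/w3.png',np.hstack([cv2.resize(a[120:240,300:460],(480,360)),b[180:420,210:420].repeat(1,0)[:, :] if 0 else cv2.resize(b[190:400,210:420],(360,360))])[:,:,::-1])
s=env.observe();print(s['grip_width'],s['finger_force'])
E
```

```text
0.020205254949943574 0.0
```

View pics/w3.png

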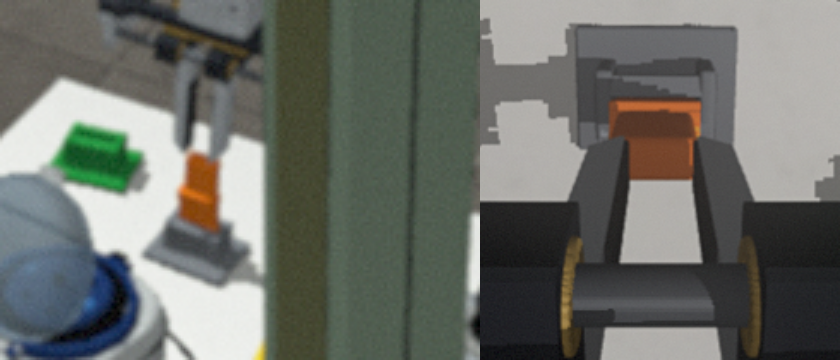

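The scene crop (left) shows the fingertips ending just above the head's top, so the real tool is higher than I assumed. I'll measure the fingertip heights from depth.

```bash
python3 - <<'E'
from h import *
print('overhang',env.finger_overhang, env.observe()['eef_pos'])
f=dict(np.load('/tmp/wrist.npz')); P=cloud(f); c=f['color'].astype(int)
print(f['origin'],f['orientation'])
np.set_printoptions(linewidth=200,suppress=True)
# columns through left finger, head, right finger ; crop px/360*210+190/210
for col in (290,295,315,338,345):
    print(col,[(r,*(P[r,col]*1000).round(0).astype(int)) for r in range(255,320,6) if np.isfinite(P[r,col,2])])
f=grab('scene'); P=cloud(f); c=f['color'].astype(int)
for col in (361,364,368,372):
    print('s',col,[(r,*(P[r,col]*1000).round(0).astype(int)) for r in range(145,190,4) if np.isfinite(P[r,col,2])])
E
```

```text
overhang 0.017 [ 0.44588548 -0.34701337  0.09321146]
[ 0.44898213 -0.27924337  0.2930008 ] [-1.35683375e+01  6.21672335e-04 -1.78995578e+00]
290 [(255, np.int64(430), np.int64(-340), np.int64(74)), (261, np.int64(431), np.int64(-341), np.int64(85)), (267, np.int64(432), np.int64(-341), np.int64(100)), (273, np.int64(434), np.int64(-337), np.int64(120)), (279, np.int64(435), np.int64(-337), np.int64(129)), (285, np.int64(435), np.int64(-337), np.int64(139)), (297, np.int64(436), np.int64(-339), np.int64(149)), (303, np.int64(436), np.int64(-339), np.int64(157)), (309, np.int64(437), np.int64(-339), np.int64(163)), (315, np.int64(437), np.int64(-340), np.int64(166))]
295 [(255, np.int64(434), np.int64(-341), np.int64(74)), (261, np.int64(435), np.int64(-340), np.int64(88)), (267, np.int64(435), np.int64(-340), np.int64(101)), (273, np.int64(436), np.int64(-339), np.int64(115)), (279, np.int64(437), np.int64(-339), np.int64(125)), (285, np.int64(437), np.int64(-340), np.int64(131)), (291, np.int64(437), np.int64(-343), np.int64(133)), (297, np.int64(437), np.int64(-346), np.int64(133)),
[... 3711 characters left out ...]
t64(85)), (185, np.int64(435), np.int64(-336), np.int64(77)), (189, np.int64(435), np.int64(-337), np.int64(63))]
s 372 [(145, np.int64(424), np.int64(-315), np.int64(218)), (149, np.int64(433), np.int64(-336), np.int64(190)), (153, np.int64(432), np.int64(-337), np.int64(178)), (157, np.int64(432), np.int64(-338), np.int64(166)), (161, np.int64(428), np.int64(-332), np.int64(159)), (165, np.int64(430), np.int64(-339), np.int64(142)), (173, np.int64(433), np.int64(-349), np.int64(108)), (177, np.int64(428), np.int64(-341), np.int64(102)), (181, np.int64(431), np.int64(-350), np.int64(82)), (185, np.int64(428), np.int64(-345), np.int64(74)), (189, np.int64(426), np.int64(-343), np.int64(62))]
```

Both cameras put the fingertips at z ≈ 0.119, while the reported TCP (0.093) minus the stated 17 mm overhang gives 0.076. The fingers really end about 43 mm higher than the stated geometry, and the missed grasp bears that out. I'll work from the measured tip (tip z ≈ eef z + 0.026): reopen, go 43 mm lower in guarded steps, and close.

>>> arm_command(steps="0 0 0 0 64; 0 0 0 0 64; 0 0 0 0 64; 0 0 0 0 64; 0 0 0 0 64")

```text
clock: 4.52
eef_pos: [0.4459, -0.347, 0.0932]
ee_rot: [-180.0, -0.0, 88.1]
ft_force: [0.1, -0.3, 0.5]
grip_width: 0.0498
finger_force: 0.0
```

>>> arm_command(steps="0 0 0 0 64; 0 0 8 0 64; 0 0 8 0 64; 0 0 5 0 64; 0 0 0 0 64")

```text
clock: 4.93
eef_pos: [0.4446, -0.3457, 0.07]
ee_rot: [-179.8, -0.2, 88.1]
ft_force: [-1.3, -0.1, -0.6]
grip_width: 0.0641
finger_force: 0.0
```

>>> arm_command(steps="0 0 8 0 64; 0 0 7 0 64; 0 0 5 0 64; 0 0 0 0 64; 0 0 0 0 64")

```text
clock: 5.35
eef_pos: [0.4455, -0.3467, 0.0516]
ee_rot: [-179.9, -0.1, 88.1]
ft_force: [-0.5, -0.1, 0.1]
grip_width: 0.064
finger_force: 0.0
```

```bash
cat > tips.py <<'E'
from h import *
def tips():
    s=env.observe(); e=s['eef_pos']
    f=grab('wrist'); P=cloud(f).reshape(-1,3); R=rot(s['ee_rot']); 
    L=(P-e)@R*1000   # tool frame mm
    w=s['grip_width']*500
    for sg in (-1,1):
        y=L[:,1]*sg
        m=(y>w-4)&(y<w+9)&(np.abs(L[:,0])<14)&(L[:,2]>-90)&(L[:,2]<14)
        q=L[m]; 
        print('finger',sg,len(q), 'tool z hist',np.histogram(q[:,2],bins=range(-90,20,10))[0], 'max',np.percentile(q[:,2],99).round(1) if len(q) else '')
    print({k:np.round(s[k],3) for k in ('clock','eef_pos','ee_rot','ft_force','grip_width','finger_force')})
    return f
if __name__=='__main__': tips()
E
python3 tips.py
```

```text
finger -1 2514 tool z hist [501 471 444 367 296 253 180   2   0   0] max -22.2
finger 1 2238 tool z hist [427 436 387 328 272 221 166   1   0   0] max -22.1
{'clock': np.float64(5.35), 'eef_pos': array([ 0.446, -0.347,  0.052]), 'ee_rot': array([-1.79949e+02, -5.10000e-02,  8.81060e+01]), 'ft_force': array([-0.485, -0.082,  0.084]), 'grip_width': np.float64(0.064), 'finger_force': np.float64(0.0)}
```

The tips are now at z ≈ 0.075, just above the ledge. Closing.

>>> arm_command(steps="0 0 0 0 25; 0 0 0 0 25; 0 0 0 0 25; 0 0 0 0 25; 0 0 0 0 25", grip_force=35)

```text
clock: 5.82
eef_pos: [0.4451, -0.347, 0.0524]
ee_rot: [-179.9, -0.0, 88.1]
ft_force: [-1.8, -0.1, 1.9]
grip_width: 0.0342
finger_force: 26.3
```

>>> arm_command(steps="0 0 0 0 20; 0 0 0 0 20; 0 0 0 0 20; 0 0 0 0 20; 0 0 0 0 20")

```text
clock: 6.23
eef_pos: [0.4445, -0.3473, 0.0527]
ee_rot: [-179.8, 0.0, 88.1]
ft_force: [-6.2, 0.4, 5.3]
grip_width: 0.0299
finger_force: 64.3
```

>>> arm_command(steps="0 0 -4 0 24; 0 0 -8 0 24; 0 0 -12 0 24; 0 0 -16 0 24; 0 0 -20 0 24", grip_force=35)

```text
clock: 6.65
eef_pos: [0.4461, -0.3462, 0.1128]
ee_rot: [180.0, -0.1, 88.1]
ft_force: [-0.5, -0.1, -0.6]
grip_width: 0.0295
finger_force: 62.8
```

>>> arm_command(steps="0 0 -40 0 24; 0 0 -40 0 24; 0 0 -40 0 24; 0 0 -40 0 24; 0 0 -38 0 24")

```text
clock: 7.07
eef_pos: [0.4467, -0.3465, 0.3143]
ee_rot: [179.8, 0.1, 88.2]
ft_force: [0.1, 0.1, -1.5]
grip_width: 0.0298
finger_force: 62.8
```

```bash
python3 - <<'E'
from h import *
from scipy.optimize import minimize
s=env.observe(); print({k:np.round(s[k],3) for k in ('clock','eef_pos','ee_rot','ft_force','grip_width','finger_force')})
# held wedge in tool frame
f=grab('wrist'); P=cloud(f); c=f['color'].astype(int); R,G,B=c[...,0],c[...,1],c[...,2]
L=(P-s['eef_pos'])@rot(s['ee_rot'])*1000
o=(R-B>60)&(G<.75*R)&(np.abs(L[...,0])<40)&(np.abs(L[...,1])<40)
q=L[o]; print(len(q),q.min(0).round(1) if len(q) else '',q.max(0).round(1) if len(q) else '')
tp=q[q[:,2]<q[:,2].min()+8]; print('top med',np.median(tp,0).round(1),tp.min(0).round(1),tp.max(0).round(1))
# cradle pose: plate + stop edges from the initial pictures
def pts(n):
    f=dict(np.load('/tmp/'+n+'.npz')); return f,cloud(f)
f,Q=pts('top')
m=(Q[...,2]>.005)&(Q[...,0]>.43)&(Q[...,0]<.6)&(Q[...,1]>.02)&(Q[...,1]<.3)
m=cv2.morphologyEx(m.astype(np.uint8),cv2.MORPH_OPEN,np.ones((3,3)))
n,l,st,_=cv2.connectedComponentsWithStats(m); k=1+st[1:,4].argmax()
q=Q[l==k]; r=cv2.minAreaRect(np.ascontiguousarray(q[:,:2],dtype=np.float32)); print('plate',r)
s=q[(q[:,2]<.014)]
for lo,hi in ((.04,.06),(.26,.29)):
    t=s[(s[:,1]>lo)&(s[:,1]<hi)]; print(lo,np.percentile(t[:,0],[1,99]).round(4),np.percentile(t[:,1],[1,99]).round(4))
E
```

```text
{'clock': np.float64(7.067), 'eef_pos': array([ 0.447, -0.347,  0.314]), 'ee_rot': array([1.79793e+02, 8.70000e-02, 8.81590e+01]), 'ft_force': array([ 0.053,  0.119, -1.484]), 'grip_width': np.float64(0.03), 'finger_force': np.float64(62.828)}
2354 [ -8.2 -16.1 -56.7] [ 10.8  18.5 -15.5]
top med [  0.3   1.  -54.5] [ -8.2 -13.8 -56.7] [  7.5  15.4 -50.3]
plate ((0.5064484477043152, 0.16410014033317566), (0.23507007956504822, 0.09968800097703934), 88.22547912597656)
0.04 [0.4588 0.5519] [0.0466 0.0599]
0.26 [0.4647 0.558 ] [0.2609 0.2818]
```

The plate fit gives the cradle a yaw of ≈ −1.8° and the slot at ≈ (0.508, 0.222). The wedge is held with its head centred at tool (0,1). Carrying it across at tip height ≈ 0.27.

>>> arm_command(steps="18 1.3 0 0 24; 28.7 2.1 0 0 24; 30 2.2 0 0 24; 30 2.2 0 0 24; 30 2.2 0 0 24")

```text
clock: 7.53
eef_pos: [0.4602, -0.208, 0.3098]
ee_rot: [180.0, -0.1, 88.1]
ft_force: [0.8, -0.2, -0.7]
grip_width: 0.0298
finger_force: 62.8
```

>>> arm_command(steps="30 2.2 0 0 24; 30 2.2 0 0 24; 30 2.2 0 0 24; 30 2.2 0 0 24; 30 2.2 0 0 24")

```text
clock: 7.95
eef_pos: [0.4757, -0.0583, 0.3099]
ee_rot: [-180.0, -0.1, 88.2]
ft_force: [-0.1, 0.5, -0.7]
grip_width: 0.0302
finger_force: 62.8
```

>>> arm_command(steps="30 2.2 0 0 24; 30 2.2 0 0 24; 30 2.2 0 0 24; 30 2.2 0 0 24; 30 2.2 0 0 24")

```text
clock: 8.37
eef_pos: [0.4912, 0.0911, 0.3099]
ee_rot: [-180.0, -0.1, 88.2]
ft_force: [0.9, -0.6, -1.7]
grip_width: 0.0299
finger_force: 62.8
```

>>> arm_command(steps="30 2.2 0 0 24; 30 2.2 0 0 24; 28 2.2 0 0 24; 18.6 1.7 0 0 24; 0 0 0 0 24")

```text
clock: 8.78
eef_pos: [0.5027, 0.199, 0.3095]
ee_rot: [-179.9, -0.2, 88.4]
ft_force: [-0.2, -0.5, -0.6]
grip_width: 0.0299
finger_force: 62.8
```

>>> arm_command(steps="0 0 20 0 24; 0 0 25 0 24; 0 0 25 0 24; 0 0 20 0 24; 0 0 0 0 24")

```text
clock: 9.2
eef_pos: [0.4996, 0.1937, 0.2148]
ee_rot: [-179.4, 0.1, 88.1]
ft_force: [0.0, -0.5, -1.2]
grip_width: 0.0297
finger_force: 62.8
```

>>> arm_command(steps="0 0 0 0 24; 0 0 0 0 24; 0 0 0 0 24; 0 0 0 0 24; 0 0 0 0 24")

```text
clock: 9.62
eef_pos: [0.505, 0.1948, 0.2218]
ee_rot: [179.8, -0.0, 88.1]
ft_force: [-0.0, -0.6, -1.1]
grip_width: 0.0298
finger_force: 62.8
```

```bash
python3 - <<'E'
from h import *
s=env.observe(); print({k:np.round(s[k],4) for k in ('clock','eef_pos','ee_rot','ft_force','grip_width','finger_force')})
f=grab('wrist','w4.png')
P=cloud(f); c=f['color'].astype(int); R,G,B=c[...,0],c[...,1],c[...,2]
L=(P-s['eef_pos'])@rot(s['ee_rot'])*1000
o=(R-B>60)&(G<.75*R)&(np.abs(L[...,0])<25)&(np.abs(L[...,1])<25)&(L[...,2]<50)
q=L[o]; print(q.min(0).round(1),q.max(0).round(1))
E
```

```text
{'clock': np.float64(9.6167), 'eef_pos': array([0.505 , 0.1948, 0.2218]), 'ee_rot': array([ 1.798483e+02, -4.220000e-02,  8.810400e+01]), 'ft_force': array([-0.0103, -0.6125, -1.1014]), 'grip_width': np.float64(0.0298), 'finger_force': np.float64(62.8274)}
[ -7.8 -16.7 -56.6] [ 10.7  18.4 -15.2]
```

View pics/w4.png

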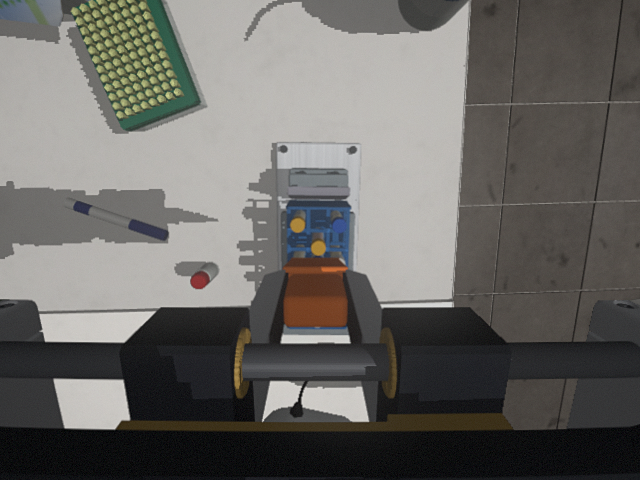

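The wrist view shows the wedge held with the slot just ahead of it: rack end at about row 203 and cheek at rows 168–198, centred near column 319. I've stopped ~30 mm short of the slot. Measuring the slot from this depth image.

```bash
python3 - <<'E'
from h import *
f=dict(np.load('/tmp/wrist.npz')); P=cloud(f); c=f['color'].astype(int)
R,G,B=c[...,0],c[...,1],c[...,2]; z=P[...,2]
np.set_printoptions(linewidth=200)
for col in (300,312,325,338):
    print(col,[(r,int(P[r,col,1]*1e3),int(z[r,col]*1e3),*c[r,col].tolist()) for r in range(184,222,1)])
w=np.zeros(z.shape,bool); w[135:285,255:385]=1
def rect(n,m):
    q=P[m&w]; r=cv2.minAreaRect(np.ascontiguousarray(q[:,:2],dtype=np.float32)); print(n,len(q),np.round(r[0],4),np.round(r[1],4),round(r[2],2),q[:,:2].min(0),q[:,:2].max(0))
y=P[...,1]
rect('cheektop',(z>.063)&(z<.075)&(y>.22)&(abs(B-R)<25))
rect('plate end',(z>.005)&(z<.016)&(y>.23))
b=(z>.005)&(z<.016)&(y>.245)
q=P[b&w]; print('plate x edges', np.percentile(q[:,0],[1,99]), 'ymax',np.percentile(q[:,1],99.5))
# column-wise blue extent
bl=(B-R>40)&w&(z>.04)&(z<.08)
for xx in np.arange(.475,.545,.01):
    m=bl&(abs(P[...,0]-xx)<.005); 
    if m.any(): print('blue end x',xx.round(3),np.percentile(y[m],98).round(4))
ck=(z>.064)&(z<.076)&w&(y>.219)&(abs(B-R)<25)
for xx in np.arange(.475,.545,.01):
    m=ck&(abs(P[...,0]-xx)<.005)
    if m.any(): print('cheek near edge x',xx.round(3),np.percentile(y[m],[2,98]).round(4))
E
```

```text
300 [(184, 237, 51, 118, 123, 128), (185, 236, 51, 119, 126, 129), (186, 235, 51, 126, 130, 135), (187, 235, 69, 132, 129, 136), (188, 234, 68, 132, 128, 137), (189, 233, 68, 130, 129, 137), (190, 232, 69, 130, 130, 135), (191, 231, 69, 129, 128, 134), (192, 230, 69, 129, 129, 136), (193, 229, 69, 128, 126, 135), (194, 228, 69, 116, 116, 122), (195, 227, 69, 86, 86, 91), (196, 225, 61, 66, 69, 67), (197, 223, 51, 71, 68, 72), (198, 221, 37, 81, 82, 84), (199, 218, 27, 98, 103, 111), (200, 215, 10, 87, 95, 105), (201, 215, 20, 49, 56, 68), (202, 215, 30, 47, 55, 68), (203, 215, 38, 48, 56, 68), (204, 216, 50, 51, 58, 69), (205, 215, 57, 52, 59, 69), (206, 215, 65, 55, 72, 94), (207, 215, 70, 60, 88, 122), (208, 214, 72, 60, 89, 129), (209, 213, 71, 67, 86, 111), (210, 205, 22, 79, 83, 85), (211, 205, 30, 86, 87, 84), (212, 205, 40, 85, 86, 82), (213, 205, 46, 88, 87, 83), (214, 205, 52, 96, 95, 90), (215, 205, 59, 100, 98, 88), (216, 205, 64, 96, 88, 71), (217, 206, 76, 95, 78, 49), (218, 205, 81, 123, 99, 51), (219, 205, 84, 160, 126, 59), (220, 204, 86, 176, 138, 65), (221, 203, 84, 171, 134, 60)]Traceback (most recent call last):
  File "<stdin>", line 6, in <module>
ValueError: cannot convert float NaN to integer
```

```bash
python3 - <<'E'
from h import *
f=dict(np.load('/tmp/wrist.npz')); P=cloud(f); c=f['color'].astype(int)
R,G,B=c[...,0],c[...,1],c[...,2]; z=P[...,2]; y=P[...,1]
w=np.zeros(z.shape,bool); w[135:285,255:385]=1
q=P[(z>.005)&(z<.016)&(y>.255)&w]; print('plate x edges', np.percentile(q[:,0],[1,99]).round(4), 'ymax',np.percentile(q[:,1],99.5).round(4))
q=P[w&(z>.064)&(z<.075)&(y>.226)&(y<.24)]; print('cheek top x',np.percentile(q[:,0],[1,99]).round(4))
xs=[];e=[];ck=[]
for xx in np.arange(.478,.542,.006):
    n=w&(abs(P[...,0]-xx)<.003)
    m=n&(z>.02)&(z<.058)&(y>.21)&(y<.2175); k=n&(z>.064)&(z<.075)&(y>.222)
    if m.sum()>3 and k.sum()>3: xs.append(xx);e.append(np.median(y[m]));ck.append(np.percentile(y[k],4))
print(np.round(xs,3),np.round(e,4),np.round(ck,4))
for v in (e,ck):
    p=np.polyfit(xs,v,1); print('yaw',np.degrees(np.arctan(p[0])).round(2),'at x .508',np.polyval(p,.508).round(4))
E
```

```text
plate x edges [0.4635 0.5602] ymax 0.2834
cheek top x [0.4799 0.5421]
[0.478 0.484 0.49  0.496 0.502 0.508 0.514 0.52  0.526 0.532 0.538] [0.2162 0.2161 0.2159 0.2156 0.2154 0.2151 0.2148 0.2147 0.2143 0.214
 0.2138] [0.228  0.2278 0.2277 0.2276 0.2272 0.2272 0.2255 0.2253 0.2252 0.225
 0.2249]
yaw -2.36 at x .508 0.2151
yaw -3.55 at x .508 0.2265
```

The slot mouth runs from y 0.2151 (rack) to 0.2265 (cheek) at x ≈ 0.508, yaw ≈ −2.2°. Moving over it and down to just above the mouth.

>>> arm_command(steps="6 1 0 0.004 24; 9 1 0 0 24; 8 1 0 0 24; 6 1 0 0 24; 0 0 0 0 24")

```text
clock: 10.08
eef_pos: [0.5092, 0.2251, 0.2201]
ee_rot: [-180.0, -0.0, 88.0]
ft_force: [0.1, 0.0, -1.1]
grip_width: 0.0296
finger_force: 62.8
```

>>> arm_command(steps="0 0 12 0 24; 0 0 18 0 24; 0 0 20 0 24; 0 0 18 0 24; 0 0 12 0 24")

```text
clock: 10.5
eef_pos: [0.5073, 0.2228, 0.1371]
ee_rot: [-179.8, 0.1, 87.9]
ft_force: [-0.7, 0.2, 0.1]
grip_width: 0.0298
finger_force: 62.8
```

>>> arm_command(steps="0 0 7 0 24; 0 0 5 0 24; 0 0 3 0 24; 0 0 0 0 24; 0 0 0 0 24")

```text
clock: 10.92
eef_pos: [0.5098, 0.2236, 0.126]
ee_rot: [179.9, -0.0, 87.9]
ft_force: [-0.3, -0.5, -0.9]
grip_width: 0.0298
finger_force: 62.8
```

>>> arm_command(steps="0 0 0 0 24; 0 0 0 0 24; 0 0 0 0 24; 0 0 0 0 24; 0 0 0 0 24")

```text
clock: 11.33
eef_pos: [0.5093, 0.2235, 0.1255]
ee_rot: [180.0, -0.0, 87.9]
ft_force: [0.6, 0.4, -1.6]
grip_width: 0.03
finger_force: 62.8
```

```bash
cat > m.py <<'E'
from h import *
s=env.observe(); print({k:np.round(s[k],4) for k in ('clock','eef_pos','ee_rot','ft_force','moment','grip_width')})
f=grab('wrist')
P=cloud(f); c=f['color'].astype(int); R,G,B=c[...,0],c[...,1],c[...,2]; z=P[...,2]; y=P[...,1]
e=s['eef_pos']; x0=e[0]
o=(R-B>60)&(G<.75*R)&(abs(P[...,0]-x0)<.025)&(abs(y-e[1])<.025)&(z>e[2]-.01)
q=P[o]
zt=np.percentile(q[:,2],97); t=q[q[:,2]>zt-.006]
print('head top z',zt.round(4),'x',np.percentile(t[:,0],[1,99]).round(4),'y',np.percentile(t[:,1],[1,99]).round(4))
l=q[(q[:,2]<zt-.035)]
if len(l): print('ledge y max',l[:,1].max().round(4),'z',np.median(l[:,2]).round(4))
w=(abs(P[...,0]-x0)<.012)
k=w&(z>.064)&(z<.075)&(y>.219)&(y<.25)&~o
print('cheek near edge',k.sum(), np.percentile(y[k],[2,50,98]).round(4) if k.any() else '')
for lo,hi in ((-.045,-.022),(.022,.045)):
    n=(P[...,0]-x0>lo)&(P[...,0]-x0<hi); m=n&(z>.02)&(z<.06)&(y>.205)&(y<.2185); k=n&(z>.064)&(z<.075)&(y>.221)&(y<.245)
    print('side',lo,'rack end',m.sum(),np.median(y[m]).round(4) if m.any() else '','cheek',k.sum(),np.percentile(y[k],[3]).round(4) if k.any() else '')
E
python3 m.py
```

```text
{'clock': np.float64(11.3333), 'eef_pos': array([0.5093, 0.2235, 0.1255]), 'ee_rot': array([ 1.799766e+02, -7.800000e-03,  8.788110e+01]), 'ft_force': array([ 0.558 ,  0.4404, -1.5829]), 'moment': array([-0.0287, -0.085 , -0.0592]), 'grip_width': np.float64(0.03)}
head top z 0.1812 x [0.4962 0.5241] y [0.216  0.2306]
ledge y max 0.2345 z 0.1458
cheek near edge 345 [0.2271 0.2309 0.235 ]
side -0.045 rack end 148 0.216 cheek 118 [0.2281]
side 0.022 rack end 172 0.2137 cheek 184 [0.2253]
```

The tip is centred in the mouth, with the rack face ~2.8 mm and the cheek ~4 mm away. Going in, then sliding 2 mm toward the rack and feeling for the jam.

>>> arm_command(steps="0 0 6 0 24; 0 0 7 0 24; 0 0 7 0 24; -0.5 0 5 0 24; -0.5 0 3 0 24")

```text
clock: 11.8
eef_pos: [0.5083, 0.2229, 0.0958]
ee_rot: [-179.9, -0.1, 87.9]
ft_force: [0.0, 2.0, 0.3]
grip_width: 0.03
finger_force: 62.7
```

>>> arm_command(steps="-0.5 0 2 0 24; -0.4 0 2 0 24; 0 0 2 0 24; 0 0 2 0 24; 0 0 0 0 24")

```text
clock: 12.22
eef_pos: [0.5094, 0.2222, 0.0893]
ee_rot: [180.0, -0.1, 87.9]
ft_force: [0.0, 3.3, 0.5]
grip_width: 0.0294
finger_force: 51.3
```

```bash
python3 m.py
```

```text
{'clock': np.float64(12.2167), 'eef_pos': array([0.5094, 0.2222, 0.0893]), 'ee_rot': array([ 1.799557e+02, -6.410000e-02,  8.787920e+01]), 'ft_force': array([0.0361, 3.2961, 0.4924]), 'moment': array([ 0.7024, -0.1197, -0.0481]), 'grip_width': np.float64(0.0294)}
head top z 0.1449 x [0.4962 0.5241] y [0.2148 0.2292]
ledge y max 0.2331 z 0.1093
cheek near edge 576 [0.2231 0.2304 0.2353]
side -0.045 rack end 178 0.2156 cheek 164 [0.2278]
side 0.022 rack end 208 0.2133 cheek 237 [0.2258]
```

The +3.3 N in y shows the flat face is already on the rack. Easing off slightly and continuing down in small steps.

>>> arm_command(steps="0.5 0 1.5 0 24; 0 0 1.5 0 24; 0 0 1.5 0 24; 0 0 1 0 24; 0 0 0 0 24")

```text
clock: 12.68
eef_pos: [0.509, 0.222, 0.0834]
ee_rot: [-180.0, 0.0, 87.9]
ft_force: [1.6, 3.2, -1.4]
grip_width: 0.0297
finger_force: 55.5
```

>>> arm_command(steps="0.4 0 1 0 24; 0 0 1 0 24; 0 0 1 0 24; 0 0 0 0 24; 0 0 0 0 24")

```text
clock: 13.1
eef_pos: [0.509, 0.2221, 0.0806]
ee_rot: [-180.0, 0.0, 87.9]
ft_force: [-0.4, 0.8, 0.1]
grip_width: 0.0299
finger_force: 55.6
```

```bash
python3 m.py
```

```text
{'clock': np.float64(13.1), 'eef_pos': array([0.509 , 0.2221, 0.0806]), 'ee_rot': array([-1.799835e+02,  3.820000e-02,  8.787530e+01]), 'ft_force': array([-0.3571,  0.8004,  0.0714]), 'moment': array([ 0.2408, -0.1325, -0.0663]), 'grip_width': np.float64(0.0299)}
head top z 0.1362 x [0.496  0.5238] y [0.2149 0.2292]
ledge y max 0.2331 z 0.1007
cheek near edge 591 [0.2254 0.2307 0.2353]
side -0.045 rack end 160 0.2157 cheek 166 [0.2281]
side 0.022 rack end 167 0.2134 cheek 272 [0.2253]
```

Tip at ≈ 0.036, with no vertical resistance yet.

>>> arm_command(steps="0 0 0.7 0 24; 0 0 0.7 0 24; 0 0 0.6 0 24; 0 0 0 0 24; 0 0 0 0 24")

```text
clock: 13.57
eef_pos: [0.5094, 0.2222, 0.0798]
ee_rot: [180.0, 0.0, 87.9]
ft_force: [-1.4, -1.0, 5.9]
grip_width: 0.0293
finger_force: 55.8
```

>>> arm_command(steps="0 0 0.7 0 24; 0 0 0.7 0 24; 0 0 0.6 0 24; 0 0 0 0 24; 0 0 0 0 24")

```text
clock: 13.98
eef_pos: [0.5098, 0.2222, 0.0792]
ee_rot: [179.9, 0.0, 87.9]
ft_force: [-3.9, -0.9, 11.9]
grip_width: 0.03
finger_force: 55.9
```

Jam felt: 12 N. Relax slightly, release, and rise clear.

>>> arm_command(steps="0 0 -0.8 0 24; 0 0 -0.8 0 24; 0 0 0 0 34; 0 0 0 0 50; 0 0 0 0 50")

```text
clock: 14.4
eef_pos: [0.5095, 0.2223, 0.0785]
ee_rot: [180.0, 0.0, 87.9]
ft_force: [0.5, -0.5, -0.4]
grip_width: 0.0437
finger_force: 0.0
```

>>> arm_command(steps="0 0 0 0 50; 0 0 0 0 50; 0 0 0 0 50; 0 0 0 0 50; 0 0 0 0 50")

```text
clock: 14.82
eef_pos: [0.5087, 0.2225, 0.078]
ee_rot: [-180.0, 0.0, 87.9]
ft_force: [0.6, 0.4, -0.4]
grip_width: 0.0501
finger_force: 0.0
```

>>> arm_command(steps="0 0 -8 0 50; 0 0 -14 0 50; 0 0 -16 0 50; 0 0 -12 0 50; 0 0 -6 0 50")

```text
clock: 15.23
eef_pos: [0.5105, 0.2229, 0.137]
ee_rot: [179.8, -0.1, 87.9]
ft_force: [-0.2, 0.2, -0.6]
grip_width: 0.0498
finger_force: 0.0
```

>>> arm_command(steps="0 0 0 0 0; 0 0 0 0 0; 0 0 0 0 0; 0 0 0 0 0; 0 0 0 0 0", grip_force=20)

```text
clock: 15.65
eef_pos: [0.5084, 0.2223, 0.1333]
ee_rot: [-179.9, 0.0, 87.9]
ft_force: [-0.0, 0.6, 0.3]
grip_width: 0.0198
finger_force: 0.0
```

>>> arm_command(steps="0 0 0 0 0; 0 0 0 0 0; 0 0 0 0 0; 0 0 0 0 0; 0 0 0 0 0")

```text
clock: 16.07
eef_pos: [0.5091, 0.2225, 0.1343]
ee_rot: [-180.0, 0.0, 87.9]
ft_force: [0.3, 0.6, 1.9]
grip_width: 0.0005
finger_force: 0.0
```

```bash
sed -i 's/-.01)$/-.06)/' m.py; python3 m.py; python3 tips.py; python3 - <<'E'
from h import *
a=env.grab_frame('scene')['color'][230:380,170:330]; b=dict(np.load('/tmp/wrist.npz'))['color'][200:360,235:395]
cv2.imwrite('pics/w5.png',np.hstack([cv2.resize(a,(420,394)),cv2.resize(b,(380,394))])[:,:,::-1])
E
```

```text
{'clock': np.float64(16.0667), 'eef_pos': array([0.5091, 0.2225, 0.1343]), 'ee_rot': array([-1.799961e+02,  4.000000e-04,  8.787980e+01]), 'ft_force': array([0.3272, 0.5809, 1.8737]), 'moment': array([-0.0185, -0.0979,  0.0377]), 'grip_width': np.float64(0.0005)}
head top z 0.1348 x [0.4946 0.5237] y [0.2214 0.2301]
ledge y max 0.2334 z 0.0992
cheek near edge 347 [0.2268 0.2309 0.2353]
side -0.045 rack end 136 0.2157 cheek 109 [0.228]
side 0.022 rack end 160 0.2133 cheek 177 [0.2253]
finger -1 1621 tool z hist [130 146 272 307 174 178 110   0  13 261] max 12.0
finger 1 1622 tool z hist [130 145 273 307 180 171 125   0  21 242] max 11.8
{'clock': np.float64(16.117), 'eef_pos': array([0.509, 0.222, 0.134]), 'ee_rot': array([ 1.79995e+02, -2.00000e-03,  8.78790e+01]), 'ft_force': array([-0.252,  1.535, -0.248]), 'grip_width': np.float64(0.0), 'finger_force': np.float64(0.0)}
```

View pics/w5.png

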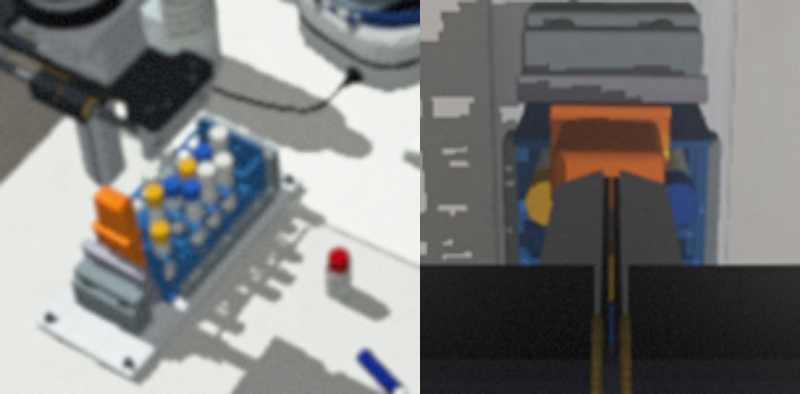

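The wedge stands upright in the slot against the rack (left crop). The closed fingertips are centred above its head with about a 21 mm gap (right crop), and the vial hasn't moved. Pressing with the closed tips.

>>> arm_command(steps="0 0 5 0 0; 0 0 6 0 0; 0 0 5 0 0; 0 0 3 0 0; 0 0 0 0 0")

```text
clock: 16.63
eef_pos: [0.5085, 0.2223, 0.1144]
ee_rot: [-179.9, 0.0, 87.9]
ft_force: [-0.1, -0.1, -0.1]
grip_width: 0.0004
finger_force: 0.0
```

>>> arm_command(steps="0 0 1 0 0; 0 0 1 0 0; 0 0 1 0 0; 0 0 0.5 0 0; 0 0 0 0 0")

```text
clock: 17.05
eef_pos: [0.5103, 0.2226, 0.1137]
ee_rot: [179.8, -0.0, 87.9]
ft_force: [-0.5, -1.7, 6.6]
grip_width: 0.0004
finger_force: 3.2
```

>>> arm_command(steps="0 0 0.6 0 0; 0 0 0.5 0 0; 0 0 0 0 0; 0 0 0 0 0; 0 0 0 0 0")

```text
clock: 17.47
eef_pos: [0.5109, 0.2226, 0.1135]
ee_rot: [179.8, -0.0, 87.9]
ft_force: [-2.2, -1.6, 8.4]
grip_width: 0.0002
finger_force: 4.7
```

>>> arm_command(steps="0 0 0.6 0 0; 0 0 0.6 0 0; 0 0 0.5 0 0; 0 0 0 0 0; 0 0 0 0 0")

```text
clock: 17.88
eef_pos: [0.512, 0.2225, 0.1133]
ee_rot: [179.6, -0.0, 87.9]
ft_force: [-1.7, -1.6, 13.8]
grip_width: 0.0005
finger_force: 7.1
```

>>> arm_command(steps="0 0 0.4 0 0; 0 0 0.3 0 0; 0 0 0 0 0; 0 0 0 0 0; 0 0 0 0 0")

```text
clock: 18.3
eef_pos: [0.5123, 0.2225, 0.1132]
ee_rot: [179.6, -0.0, 87.9]
ft_force: [-3.0, -2.3, 15.8]
grip_width: 0.0006
finger_force: 8.1
```

>>> arm_command(steps="0 0 -1.5 0 0; 0 0 -2 0 0; 0 0 -2 0 0; 0 0 -1 0 0; 0 0 0 0 0")

```text
clock: 18.72
eef_pos: [0.5087, 0.2225, 0.1145]
ee_rot: [-180.0, 0.0, 87.9]
ft_force: [-1.0, 0.5, 0.4]
grip_width: 0.0007
finger_force: 0.0
```

```bash
python3 m.py
```

```text
{'clock': np.float64(18.7167), 'eef_pos': array([0.5087, 0.2225, 0.1145]), 'ee_rot': array([-1.799521e+02,  6.300000e-03,  8.788150e+01]), 'ft_force': array([-1.0115,  0.5409,  0.3998]), 'moment': array([-0.0586, -0.1491, -0.0662]), 'grip_width': np.float64(0.0007)}
head top z 0.1337 x [0.52   0.5267] y [0.2164 0.2318]
ledge y max 0.2334 z 0.0983
cheek near edge 419 [0.2264 0.2312 0.2354]
side -0.045 rack end 149 0.2157 cheek 119 [0.2282]
side 0.022 rack end 152 0.2133 cheek 191 [0.2256]
```

First press was 15.8 N and the wedge sank ~1 mm. Second and third presses, same travel.

>>> arm_command(steps="0 0 2 0 0; 0 0 1.5 0 0; 0 0 1.2 0 0; 0 0 1 0 0; 0 0 0.8 0 0")

```text
clock: 19.18
eef_pos: [0.5116, 0.2225, 0.1128]
ee_rot: [179.7, 0.0, 87.9]
ft_force: [-4.2, -4.3, 21.7]
grip_width: 0.0006
finger_force: 10.7
```

>>> arm_command(steps="0 0 0.2 0 0; 0 0 0 0 0; 0 0 0 0 0; 0 0 0 0 0; 0 0 0 0 0")

```text
clock: 19.6
eef_pos: [0.5117, 0.2225, 0.1129]
ee_rot: [179.7, -0.0, 87.9]
ft_force: [-4.0, -2.9, 19.2]
grip_width: 0.0008
finger_force: 9.5
```

The second press peaked at about 21 N. With the earlier 12 N and 16 N seating, that's enough, and more would risk overdriving. Backing off and checking.

>>> arm_command(steps="0 0 -2 0 0; 0 0 -4 0 0; 0 0 -8 0 0; 0 0 -16 0 0; 0 0 -25 0 0")

```text
clock: 20.02
eef_pos: [0.5063, 0.2219, 0.1605]
ee_rot: [-179.6, 0.1, 87.9]
ft_force: [0.7, 0.9, -0.6]
grip_width: 0.0006
finger_force: 0.0
```

>>> arm_command(steps="0 0 -25 0 0; 0 0 -20 0 0; 0 0 -10 0 0; 0 0 0 0 0; 0 0 0 0 0")

```text
clock: 20.43
eef_pos: [0.5088, 0.2225, 0.2177]
ee_rot: [-180.0, 0.0, 87.9]
ft_force: [-0.2, 0.3, -0.4]
grip_width: 0.0006
finger_force: 0.0
```

```bash
python3 - <<'E'
from h import *
s=env.observe(); print(s['clock'],s['eef_pos'],s['ft_force'])
a=env.grab_frame('scene')['color'][230:380,170:380]; f=grab('wrist'); b=f['color'][110:360,210:450]
cv2.imwrite('pics/w6.png',np.hstack([cv2.resize(a,(440,314)),cv2.resize(b,(350,314))])[:,:,::-1])
P=cloud(f); c=f['color'].astype(int); R,G,B=c[...,0],c[...,1],c[...,2]; z=P[...,2];x=P[...,0];y=P[...,1]
o=(R-B>60)&(G<.75*R)&(abs(x-.509)<.03)&(abs(y-.223)<.02)
q=P[o]; t=q[(q[:,2]>.125)]; print('head top',np.median(t,0).round(4), 'ledge z',np.median(q[(q[:,2]<.105)&(q[:,2]>.09),2]).round(4))
A=np.c_[t[:,:2]-t[:,:2].mean(0),np.ones(len(t))]; print('tilt',np.degrees(np.linalg.lstsq(A,t[:,2],rcond=None)[0][:2]).round(2))
E
```

```text
20.4333 [0.50884188 0.22251251 0.21767693] [-0.16683546  0.31420922 -0.35146584]
head top [0.5139 0.222  0.1329] ledge z 0.0993
tilt [-1.76 -4.85]
```

View pics/w6.png

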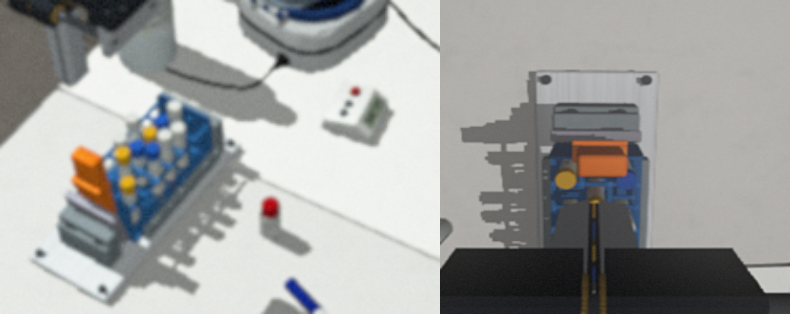

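The wedge is upright in the slot, the rack is flat, the vial and timer stand untouched, and the arm is clear. Handing in.

```bash
python3 -c "
from plant import env
print(env.sign_off())"
```

```text
the job is handed in; nothing more can be done
None
```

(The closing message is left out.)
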